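Load the finishing machine from the batch tray

ROBOT

A 6-joint arm with a two-finger parallel gripper is mounted at the origin on the work surface. World frame = base frame: x ahead of the robot, y to its left, z up, the work surface at z = 0. Lengths are in mm, angles in rad, forces in N, time in s.
With the tool pointing down it reaches from about 275 to 1000 mm from the base axis. Payload 8.4 kg.
Tool frame: the origin (TCP) lies midway between the tips of the shut fingers; the grasp point (between the pads) lies 19 mm behind it; z points along the fingers, y is the line along which they close (so a half turn about z gives the same grasp; the last joint's range is limited). The gripper opens to 85 mm and grips with 20 to 120 N. Pads are 22 mm wide; open, the fingers measure 114 mm over their backs; the gripper's body (76 mm by 85 mm) begins 54 mm behind the grasp point. The pads swing forward as they close: fully open they stand 13 mm farther back than shut.
Start: joints at [1.222, 0.353, 1.633, -0, 1.155, -0.002], TCP at [212.43, 587.794, 231.281] pointing down, gripper open.
Joint ranges: [-2.63, 2.63], [-0.92, 2.1], [0.06, 2.66], [-1.3, 4.44], [0, 2.69], [-3.02, 3.02]. Speed limits (rad/s): [2.22, 2.22, 2.79, 3.14, 3.14, 3.14].

INTERFACE

Orientations are given as [roll, pitch, yaw] about the fixed x, y, z axes, in that order (R = Rz(yaw) Ry(pitch) Rx(roll)).
In Python, from rig import monitor, imaging, r gives the robot as it stands.
- The arm moves only by the tool drive_tool, never from a script. Its argument "plan" is a list of rows, each an object of numbers: "x", "y", "z": the shift along the tool's x, y, z in units of 50 mm (1.0 is 50 mm); "ax", "ay", "az": the turn, a rotation vector about the tool's x, y, z in units of 6 degrees (1.0 is 6 degrees); "hand": the finger opening in mm, from 0 to 85.4. In form: [{"x": .., "y": .., "z": .., "ax": .., "ay": .., "az": .., "hand": ..}, ...]. A call has 1 to 8 rows; each row is the pose to reach, as a shift and turn from the pose commanded when the call began, along the tool's axes at that moment; what a row does not reach only later rows make up. A row lasts 1/10 s, in which the tool goes at most 50 mm and 8.59 degrees, less where a joint would pass 70% of its speed; a pose out of reach is approached as far as the arm can. A call with a gripper value outside its range is refused whole. The fingers move at their own pace and stop on an object; "grip_force" is the grip in N (left out, the last holds). Time passes only in rows, so rows that repeat a pose let the fingers close. It gives the time, the measured TCP pose, the force, the opening and the grip force at its end, in the units of the state.
- monitor.sense(): the state, without advancing time (a new reading comes with each control period).
- imaging.grab_frame(name): name is "scene" or "top"; returns the picture (400x640x3 uint8, red, green, blue); there is no depth.
- imaging.camera_info(name): a dict with "mtx" (3x3 intrinsics, pixels), "dist" ([k1, k2, p1, p2, k3] as OpenCV has them; the pictures are not rectified), "R" (3x3) and "t" (3): a world point X has camera coordinates R X + t. Camera axes: x right, y down, z forward; pixel columns grow to the right and rows downward; lengths in mm; the calibration is good to about 2 mm. A picture is of the moment at which its call begins. camera_info takes no time and is no camera call.
- r.sign_off(): hands the job in; it is judged then, once.
The state is a dict: "clock": time; "qpos": joint angles; "qvel": joint speeds; "joint_efforts": joint torques, N m; "eef_pos": TCP position; "tcp_rot": TCP orientation; "contact_force": force on the tool from outside, world axes, zero at the start; "wrist_torque": the same for the moment, N m; "opening": opening from 0.0 (shut) to 1.0 (fully open); "grasp_force": force on a finger pad.
Only numpy, scipy, OpenCV 4.12 (cv2) and the standard library are available. Lean on these libraries where they do the work, as an engineer would, in place of code of your own. Each camera call takes 0.05 s, during which the arm holds its last target. There are 200 camera calls.

TASK

Take the plywood tray of six beech bricks off its angled stand, keeping the bricks aboard, and rest its open lip lightly, by feel, over the near rim of the finishing machine's tub, without bearing down on the sprung tub. With the lip kept at the rim, tip the tray until all six bricks have slid down into the tub, then put the empty tray back in the stand, flat on the deck and down against the stop, and let go. Leave the wax tin, the glue bottle and the mallet where they are.

Things in the scene. Friction and masses are not known exactly. Their poses are not given: they have to be found in the camera images.
- tray: Plywood scoop tray, 180 long (x) x 152 wide (y), about 190 g empty. Origin: middle of its underside; z up, x towards the open lip. Floor 6 thick, side walls to z = 51, from x = 45 on only to z = 18; no wall at the lip. Back wall 12 thick, 140 wide to z = 55. It leans in the stand at 24 degrees, lip high. Bricks begin to slide on it at 25 to 36 degrees of slope (friction is hidden).
- tray_grip (a point): Good place to grip: the grip board at the tray's back, 12 thick (tray x -90 to -78), 90 wide, up to z = 112; this point is at (-84, 0, 85) in the tray's frame. Axes as the tray's: fingers close along x and come down along -z, so they lean with the tray.
- tray_lip (a point): Middle of the lip's lower edge, at (90, 0, 0) in the tray's frame, axes as the tray's.
- machine: Bench finishing machine: fixed grey base, 200 (x) x 400 (y), with a control box 110 high at its +y end, and above it a grey trough tub that rides up and down on coil springs. Origin on the bench under the tub's centre, z up; x: level, the way the tray pours. Tub inside 170 (x) x 250 (y) x 97 deep; its rim is a round rubber bead 12 thick.
- under_rim (a point): Point on the bench straight below the middle of the near rim, at (-89, 0, 0) in the machine's frame; the rim runs 266 along y. The rim's top is 153 to 177 above it: the springs have settled, how far is unknown and must be felt with the tray. The springs give 1 mm per 2.5 N; the tray must not press on the tub with over 12 N.
- stand: Fixed angled stand of dark sheet steel. Origin on the bench under its middle, z up, x towards the high end. The deck, 200 long x 176 wide inside, rises to +x at 24 degrees (0.42 rad). At the low end a stop stands square to the deck, 24 high; along both sides flanges 16 high leave the tray 12 each side.
- stand_seat (a point): Point on the deck's face, 72 mm over the stand's origin, where the origin of the seated tray lies: the stop then is 2 mm from the tray's back, and the tray may slide those 2 mm down.
- brick0: Sawn beech bar, 28 (x) x 64 (y) x 24 (z), about 28 g; origin: centre of its underside. Starts in the tray.
- brick1: Sawn beech bar, 28 (x) x 64 (y) x 24 (z), about 28 g; origin: centre of its underside. Starts in the tray.
- brick2: Sawn beech bridge brick (bar with a 24 x 12 notch below), 28 (x) x 64 (y) x 24 (z), about 28 g; origin: centre of its underside. Starts in the tray.
- brick3: Sawn beech bar, 28 (x) x 64 (y) x 24 (z), about 28 g; origin: centre of its underside. Starts in the tray.
- brick4: Sawn beech bar, 28 (x) x 64 (y) x 24 (z), about 28 g; origin: centre of its underside. Starts in the tray.
- brick5: Sawn beech bridge brick (bar with a 24 x 12 notch below), 28 (x) x 64 (y) x 24 (z), about 28 g; origin: centre of its underside. Starts in the tray.
- wax_tin: Bystander: upright round tin, 74 diameter x 76 high. Origin: centre of its underside.
- glue: Bystander: upright white glue bottle, 62 diameter x 160 high. Origin: centre of its underside.
- mallet: Bystander: beech joiner's mallet lying flat, 285 long over all, head 115 x 75 x 60 high. Origin on the bench under the handle near the head (head centre at x = 60), x along the handle to the head.
There are look-alikes about, which are no part of the job. What is shaped like the brick4 but green or red is not meant.

How it is judged:
By the outcome, as a careful person would: the job done as asked, in the order asked, and still so for the second after the job is handed in, with the robot touching nothing.
It also fails if it takes over 54 s, if anything falls off the work surface, if the arm or the gripper's body presses on something with over 40 N, if the wrist force passes 120 N, or if a joint passes its speed limit or range.

## Working session

There is one attempt and no reset: what is moved stays moved. The work goes in short steps, Python scripts to look and compute and a tool call to move; the robot and the scene stay as the last step left them, time stands still between calls to the robot, and variables do not carry over. Pictures are saved under pics/ and viewed, at most 10 in all, crops included, and the job is handed in when it is done.

Besides the shell and the picture viewer there is one more tool, called after "Call:" as a command line: name --argument value ..., lists and objects as JSON in quotes. drive_tool: Moves the arm, as the interface text tells. Its arguments: {"type":"object","properties":{"plan":{"type":"array","items":{"type":"object","properties":{"x":{"type":"number"},"y":{"type":"number"},"z":{"type":"number"},"ax":{"type":"number"},"ay":{"type":"number"},"az":{"type":"number"},"hand":{"type":"number"}}}},"grip_force":{"type":"number"}},"required":["plan"]}

```bash
ls; mkdir -p pics; python3 - <<'E'
from rig import monitor, imaging, r
import cv2,numpy as np
for n in ("scene","top"):
    f=imaging.grab_frame(n); cv2.imwrite(f"pics/{n}0.png",f[:,:,::-1])
    i=imaging.camera_info(n); print(n,{k:np.round(v,3).tolist() for k,v in i.items()})
print(monitor.sense())
E
```

```text
pics
scene {'mtx': [[474.203, 0.0, 318.39], [0.0, 474.203, 199.767], [0.0, 0.0, 1.0]], 'dist': [-0.11, 0.0, 0.0, 0.0, 0.0], 'R': [[0.775, 0.632, -0.001], [0.538, -0.661, -0.523], [-0.331, 0.405, -0.853]], 't': [-526.412, -194.91, 1306.789]}
top {'mtx': [[516.418, 0.0, 315.307], [0.0, 516.418, 201.868], [0.0, 0.0, 1.0]], 'dist': [0.033, 0.0, 0.0, 0.0, 0.0], 'R': [[-0.015, -1.0, 0.003], [-0.999, 0.015, -0.045], [0.045, -0.004, -0.999]], 't': [94.537, 569.073, 1323.495]}
{'clock': 0.1, 'qpos': array([ 1.22160512e+00,  3.53584029e-01,  1.63403137e+00,  7.84675904e-06,
        1.15519857e+00, -2.42924316e-03]), 'qvel': array([ 0.00060015, -0.00264445, -0.00160367, -0.00056237, -0.0005568 ,
        0.00100827]), 'joint_efforts': array([ 1.59541737e-04, -6.06361985e+01, -3.42822897e+01, -2.49984362e-05,
        3.99434750e-03, -4.96746725e-05]), 'eef_pos': array([212.28341393, 587.40785674, 230.64569269]), 'tcp_rot': array([-3.14037136e+00, -1.01417738e-05,  2.79482751e+00]), 'contact_force': array([ 0.74467424, -0.49643778, -0.1674331 ]), 'wrist_torque': array([ 0.02300636, -0.0166762 , -0.01149217]), 'grasp_force': 0.0, 'opening': 0.9981893651782197}
```

View pics/scene0.png

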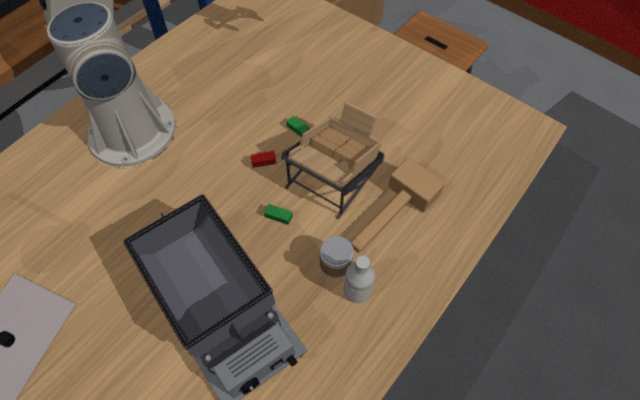

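View pics/top0.png

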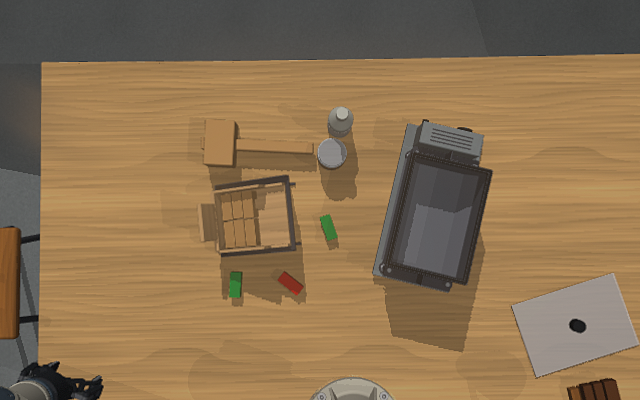

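```bash
python3 - <<'E'
import cv2,numpy as np
def crop(n,x0,x1,y0,y1,s,o):
    f=cv2.imread(f"pics/{n}0.png")[y0:y1,x0:x1]
    f=cv2.resize(f,None,fx=s,fy=s,interpolation=cv2.INTER_CUBIC)
    f=cv2.convertScaleAbs(f,alpha=1.5,beta=15)
    for x in range((x0+19)//20*20,x1,20):
        cv2.line(f,(int((x-x0)*s),0),(int((x-x0)*s),6),(0,0,255),1);cv2.putText(f,str(x),(int((x-x0)*s),16),0,.35,(0,0,255))
    for y in range((y0+19)//20*20,y1,20):
        cv2.line(f,(0,int((y-y0)*s)),(6,int((y-y0)*s)),(0,0,255),1);cv2.putText(f,str(y),(8,int((y-y0)*s)+4),0,.35,(0,0,255))
    cv2.imwrite(f"pics/{o}.png",f)
crop("top",190,506,110,300,2.5,"c1")
crop("scene",110,400,95,400,1.95,"c2")
crop("scene",270,400,95,220,4.7,"c3")
E
```

```text
(no output)
```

View pics/c1.png

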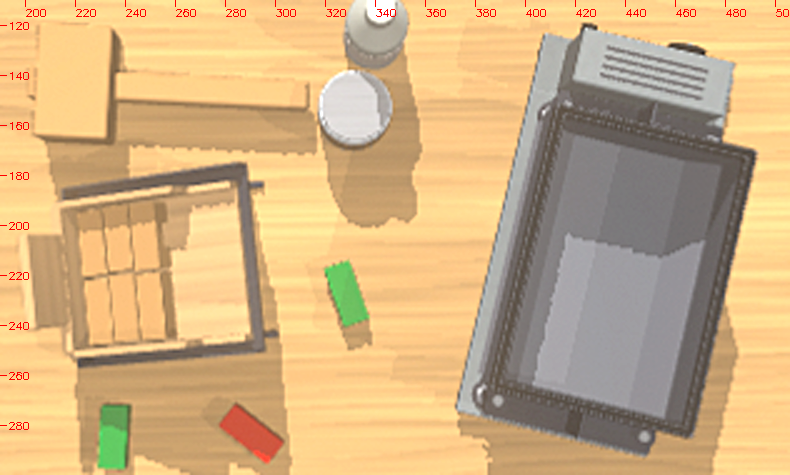

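View pics/c2.png

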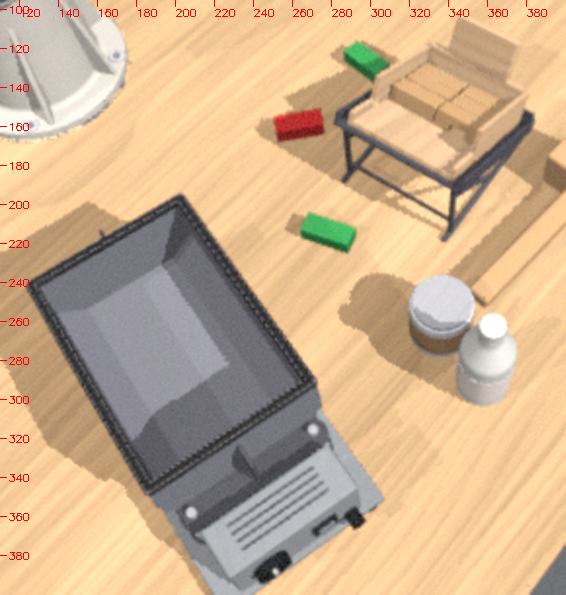

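View pics/c3.png

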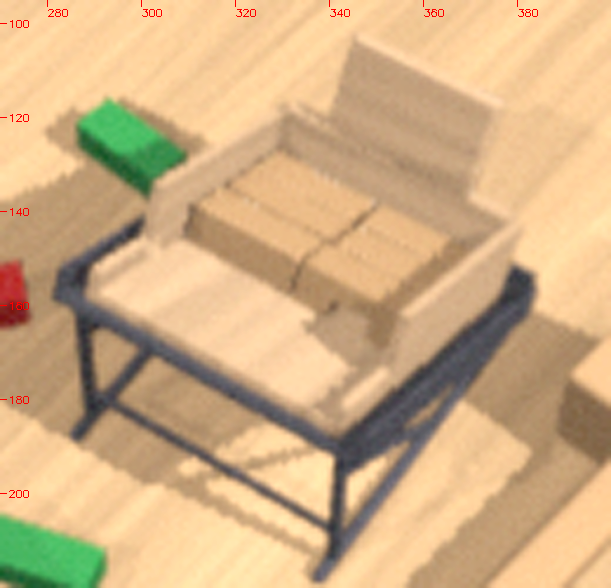

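```bash
cat > h.py <<'E'
import numpy as np,cv2
from rig import imaging
from scipy.optimize import least_squares
C={n:{k:np.array(v,float) for k,v in imaging.camera_info(n).items()} for n in("scene","top")}
def und(n,p): c=C[n]; return cv2.undistortPoints(np.array([[p]],float),c["mtx"],c["dist"])[0,0]
def ray(n,p):
    c=C[n]; d=c["R"].T@np.append(und(n,p),1); return -c["R"].T@c["t"],d/np.linalg.norm(d)
def onz(n,p,z): o,d=ray(n,p); return o+d*(z-o[2])/d[2]
def tri(ps,pt):
    (a,u),(b,v)=ray("scene",ps),ray("top",pt)
    s,t=np.linalg.lstsq(np.c_[u,-v],b-a,rcond=None)[0]; A=a+s*u;B=b+t*v
    return (A+B)/2,np.linalg.norm(A-B)
def proj(n,X):
    c=C[n]; return cv2.projectPoints(np.atleast_2d(X).astype(float),cv2.Rodrigues(c["R"])[0],c["t"],c["mtx"],c["dist"])[0][:,0]
E
python3 - <<'E'
from h import *
np.set_printoptions(precision=1,suppress=True)
rim=[((202.3,195),(388.4,265.2)),((272,290.4),(414.8,150.8)),((186.9,348.8),(492.8,170.4)),((124.4,240.6),(466,285.2))]
R=[tri(*p) for p in rim]
for p in R: print("rim",p[0],p[1])
for i in range(4): print(np.linalg.norm(R[i][0]-R[(i+1)%4][0]))
pts={'bL':((-90,-45,112),(345.1,102.9),(202,241.2)),'bR':((-90,45,112),(376.4,116.9),(198.8,204.4)),
'wL':((45,-76,51),(302.3,134.4),(258.8,248.4)),'wR':((45,76,51),(355.7,163.5),(263,186))}
for k,v in pts.items(): print(k,*tri(v[1],v[2]))
def Rt(yaw,tilt=-np.radians(24)):
    cy,sy,c,s=np.cos(yaw),np.sin(yaw),np.cos(tilt),np.sin(tilt)
    return np.array([[cy,-sy,0],[sy,cy,0],[0,0,1]])@np.array([[c,0,s],[0,1,0],[-s,0,c]])
L=np.array([v[0] for v in pts.values()],float)
def res(q):
    X=L@Rt(q[3]).T+q[:3]
    return np.r_[(proj("scene",X)-[v[1] for v in pts.values()]).ravel(),(proj("top",X)-[v[2] for v in pts.values()]).ravel()]
s=least_squares(res,[500,250,72,-1.5]); print(s.x,np.degrees(s.x[3])); print(s.fun.reshape(-1,2))
q=s.x
for l in [(-84,0,85),(90,0,0),(90,76,18),(90,-76,18),(-90,76,51),(-90,-76,51)]:
    X=Rt(q[3])@l+q[:3]; print(l,X,proj("scene",X),proj("top",X))
E
```

```text
rim [419.4 -74.1 171.4] 7.212191190481
rim [ 677.7 -139.1  179.2] 6.193481434369891
rim [ 631.2 -316.5  170. ] 7.282843650462643
rim [ 371.1 -249.5  165.9] 6.424322032496825
266.4661567056258
183.70440109266096
268.63497092707115
182.08931332040063
bL [477.2 352.8 134.5] 0.7084511770894797
bR [564.7 360.4 138.1] 4.543261316209715
wL [455.  219.1 121.1] 6.947102556491987
wR [608. 212. 141.] 11.396462299758664
[529.3 233.5  66.1  -1.5] -86.63975445130555
[[ 1.1 -0.6]
 [ 0.3  1.4]
 [-1.6 -0.3]
 [-1.9  0.9]
 [-2.3  0. ]
 [-1.5 -1.5]
 [ 5.1  1.3]
 [-3.6 -0.8]]
(-84, 0, 85) [522.8 344.7 109.6] [[357.  120.3]] [[207.5 221.6]]
(90, 0, 0) [534.1 151.5 102.7] [[311.2 173.5]] [[288.4 215.6]]
(90, 76, 18) [609.6 163.2 119.2] [[340.2 183.4]] [[282.8 183.9]]
(90, -76, 18) [457.8 154.3 119.2] [[287.  151.9]] [[287.3 247.7]]
(-90, 76, 51) [599.1 340.8  76.1] [[379.7 144.8]] [[211.7 190.6]]
(-90, -76, 51) [447.4 331.9  76.1] [[329.9 117.7]] [[215.7 252.4]]
```

```bash
cat >> h.py <<'E'
from scipy.spatial.transform import Rotation as Ro
from rig import monitor
def Rtray(yaw,lipup):  # degrees
    return (Ro.from_euler('z',yaw,degrees=True)*Ro.from_euler('y',-lipup,degrees=True)).as_matrix()
GL=np.array([-84,0,85.])
def tool_from_tray(o,R,g=GL):
    T=np.c_[-R[:,1],-R[:,0],-R[:,2]]; return np.array(o)+R@g+19*T[:,2],T
def rel(P,T,P0=None,T0=None):
    if P0 is None:
        s=monitor.sense(); P0=s['eef_pos']; T0=Ro.from_euler('xyz',s['tcp_rot']).as_matrix()
    d=T0.T@(P-P0)/50; w=Ro.from_matrix(T0.T@T).as_rotvec(degrees=True)/6
    return np.round(np.r_[d,w],3)
def rows(P,T,n):
    v=rel(P,T)
    print("full",v.tolist()," step",(v/n).round(3).tolist())
def traynow(g=GL):
    s=monitor.sense(); P=s['eef_pos'];T=Ro.from_euler('xyz',s['tcp_rot']).as_matrix()
    R=np.c_[-T[:,1],-T[:,0],-T[:,2]]; return P-19*T[:,2]-R@g,R
E
python3 - <<'E'
from h import *
R=Rtray(-86.2,24); g=np.array([522.3,341,115]); o=g-R@GL; print(o)
P,T=tool_from_tray(o,R); print(P)
rows(P+100*R[:,2],T,8); print(rel(P,T,P+100*R[:,2],T))
E
```

```text
[529.67697656 229.93428641  71.51451412]
[522.81216445 333.28899403  97.6426363 ]
full [-7.242, -1.923, 0.835, 3.931, -0.829, -3.886]  step [-0.905, -0.24, 0.104, 0.491, -0.104, -0.486]
[-0. -0.  2.  0.  0.  0.]
```

Call:
drive_tool --plan '[{"x":-7.24,"y":-1.92,"z":0.83,"ax":3.93,"ay":-0.83,"az":-3.89,"hand":60},{"x":-7.24,"y":-1.92,"z":0.83,"ax":3.93,"ay":-0.83,"az":-3.89,"hand":60},{"x":-7.24,"y":-1.92,"z":0.83,"ax":3.93,"ay":-0.83,"az":-3.89,"hand":60},{"x":-7.24,"y":-1.92,"z":0.83,"ax":3.93,"ay":-0.83,"az":-3.89,"hand":60},{"x":-7.24,"y":-1.92,"z":0.83,"ax":3.93,"ay":-0.83,"az":-3.89,"hand":60},{"x":-7.24,"y":-1.92,"z":0.83,"ax":3.93,"ay":-0.83,"az":-3.89,"hand":60},{"x":-7.24,"y":-1.92,"z":0.83,"ax":3.93,"ay":-0.83,"az":-3.89,"hand":60},{"x":-7.24,"y":-1.92,"z":0.83,"ax":3.93,"ay":-0.83,"az":-3.89,"hand":60}]'

```text
clock: 0.9
eef_pos: [522.7, 371.7, 188.8]
tcp_rot: [-2.722, 0.0, -3.077]
contact_force: [-1.0, 0.3, 0.1]
opening: 0.7
grasp_force: 0.0
```

Call:
drive_tool --plan '[{"hand":60},{"hand":60},{"hand":60},{"hand":60}]'

```text
invalid input
```

```bash
python3 - <<'E'
from h import *
R=Rtray(-86.2,24); g=np.array([522.3,341,115]); P,T=tool_from_tray(g-R@GL,R)
rows(P+100*R[:,2],T,8); rows(P,T,8); s=monitor.sense(); print(s['clock'],s['qpos'],s['contact_force'])
f=imaging.grab_frame("scene"); cv2.imwrite("pics/s1.png",cv2.resize(f[40:240,260:460,::-1],None,fx=3,fy=3))
E
```

```text
full [0.048, 0.042, -0.022, -0.003, -0.004, -0.013]  step [0.006, 0.005, -0.003, -0.0, -0.0, -0.002]
full [0.047, 0.043, 1.978, -0.003, -0.004, -0.013]  step [0.006, 0.005, 0.247, -0.0, -0.0, -0.002]
0.9 [ 0.78066745  0.56984793  1.45756974 -0.31665938  1.40689629 -0.75653008] [-1.02714487  0.31298239  0.13328771]
```

View pics/s1.png

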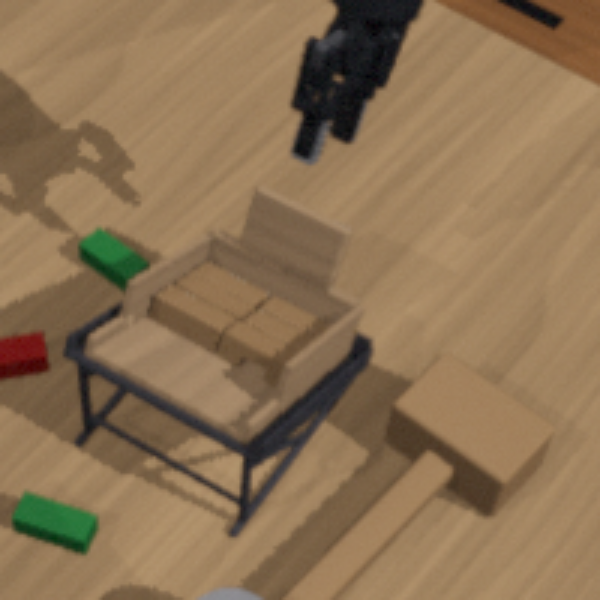

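Call:
drive_tool --plan '[{"x":0.04,"y":0.04,"z":0.33,"ax":0,"ay":0,"az":0,"hand":60},{"x":0.04,"y":0.04,"z":0.66,"ax":0,"ay":0,"az":0,"hand":60},{"x":0.04,"y":0.04,"z":1.0,"ax":0,"ay":0,"az":0,"hand":60},{"x":0.04,"y":0.04,"z":1.33,"ax":0,"ay":0,"az":0,"hand":60},{"x":0.04,"y":0.04,"z":1.66,"ax":0,"ay":0,"az":0,"hand":50},{"x":0.04,"y":0.04,"z":1.98,"ax":0,"ay":0,"az":0,"hand":40},{"x":0.04,"y":0.04,"z":1.98,"ax":0,"ay":0,"az":0,"hand":30},{"x":0.04,"y":0.04,"z":1.98,"ax":0,"ay":0,"az":0,"hand":30}]'

```text
clock: 1.75
eef_pos: [520.7, 336.1, 98.4]
tcp_rot: [-2.724, 0.0, -3.075]
contact_force: [-1.1, 0.2, -0.7]
opening: 0.355
grasp_force: 0.0
```

```bash
python3 - <<'E'
from h import *
s=monitor.sense(); print(s)
for n,c in (("scene",(90,190,290,420)),("top",(180,270,140,260))):
    f=imaging.grab_frame(n)[c[0]:c[1],c[2]:c[3],::-1]; cv2.imwrite(f"pics/{n}2.png",cv2.resize(f,(c[3]-c[2])*5 and None,fx=4,fy=4))
a,b=[cv2.imread(f"pics/{n}2.png") for n in("scene","top")]
h=max(a.shape[0],b.shape[0]);p=lambda i:cv2.copyMakeBorder(i,0,h-i.shape[0],0,0,0)
o=np.hstack([p(a),p(b)]);cv2.imwrite("pics/m2.png",cv2.resize(o,None,fx=.79,fy=.79))
E
```

```text
{'clock': 1.75, 'qpos': array([ 0.74625294,  0.6314456 ,  1.57625326, -0.34227882,  1.22553672,
       -0.72680415]), 'qvel': array([ 0.00431095, -0.0162163 , -0.01788652,  0.00251679,  0.00239713,
       -0.00035878]), 'joint_efforts': array([-3.37728644e-01, -7.08651638e+01, -2.63567108e+01, -1.48026913e+00,
        1.76733848e+00,  1.16781442e-02]), 'eef_pos': array([520.74544646, 336.12515844,  98.37121174]), 'tcp_rot': array([-2.72356148e+00,  1.00521881e-04, -3.07492697e+00]), 'contact_force': array([-1.13065779,  0.19044482, -0.6731488 ]), 'wrist_torque': array([0.1474752 , 0.04651182, 0.05224449]), 'grasp_force': 0.0, 'opening': 0.3553194245527609}
```

View pics/m2.png

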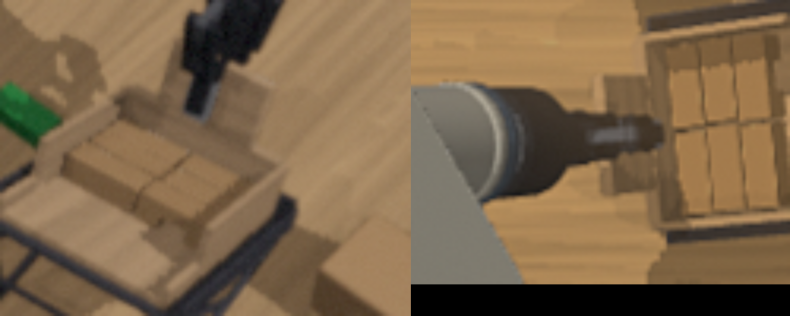

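Call:
drive_tool --plan '[{"x":0,"y":0,"z":0,"ax":0,"ay":0,"az":0,"hand":22},{"x":0,"y":0,"z":0,"ax":0,"ay":0,"az":0,"hand":18},{"x":0,"y":0,"z":0,"ax":0,"ay":0,"az":0,"hand":14},{"x":0,"y":0,"z":0,"ax":0,"ay":0,"az":0,"hand":10},{"x":0,"y":0,"z":0,"ax":0,"ay":0,"az":0,"hand":6},{"x":0,"y":0,"z":0,"ax":0,"ay":0,"az":0,"hand":6}]' --grip_force 20

```text
clock: 2.45
eef_pos: [521.3, 337.0, 99.0]
tcp_rot: [-2.725, 0.002, -3.074]
contact_force: [0.7, 5.4, 3.2]
opening: 0.137
grasp_force: 19.7
```

```bash
python3 - <<'E'
from h import *
s=monitor.sense(); print({k:np.round(s[k],2) for k in s if k!='qvel'})
E
```

```text
{'clock': np.float64(2.45), 'qpos': array([ 0.75,  0.63,  1.58, -0.34,  1.22, -0.73]), 'joint_efforts': array([ -2.92, -70.02, -24.48,  -2.  ,   2.58,   0.17]), 'eef_pos': array([521.27, 336.95,  98.95]), 'tcp_rot': array([-2.73,  0.  , -3.07]), 'contact_force': array([0.66, 5.35, 3.24]), 'wrist_torque': array([0.54, 0.1 , 0.16]), 'grasp_force': np.float64(19.7), 'opening': np.float64(0.14)}
```

Call:
drive_tool --plan '[{"x":0,"y":0,"z":0,"ax":0,"ay":0,"az":0,"hand":4},{"x":0,"y":0,"z":0,"ax":0,"ay":0,"az":0,"hand":4},{"x":0,"y":0,"z":-0.05,"ax":0,"ay":0,"az":0,"hand":4},{"x":0,"y":0,"z":-0.15,"ax":0,"ay":0,"az":0,"hand":4},{"x":0,"y":0,"z":-0.3,"ax":0,"ay":0,"az":0,"hand":4},{"x":0,"y":0,"z":-0.5,"ax":0,"ay":0,"az":0,"hand":4},{"x":0,"y":0,"z":-0.7,"ax":0,"ay":0,"az":0,"hand":4},{"x":0,"y":0,"z":-0.9,"ax":0,"ay":0,"az":0,"hand":4}]' --grip_force 90

```text
clock: 3.25
eef_pos: [519.7, 354.8, 140.6]
tcp_rot: [-2.724, 0.001, -3.075]
contact_force: [0.5, -0.9, -4.4]
opening: 0.13
grasp_force: 87.6
```

```bash
python3 - <<'E'
from h import *
s=monitor.sense(); print({k:np.round(s[k],3) for k in s if k!='qvel'})
cv2.imwrite("pics/s3.png",cv2.resize(imaging.grab_frame("scene")[40:240,260:460,::-1],None,fx=3,fy=3))
E
```

```text
{'clock': np.float64(3.25), 'qpos': array([ 0.767,  0.598,  1.526, -0.327,  1.309, -0.739]), 'joint_efforts': array([-4.2300e-01, -7.3740e+01, -2.9856e+01, -2.0700e+00,  2.0090e+00,
        4.5000e-02]), 'eef_pos': array([519.69 , 354.814, 140.642]), 'tcp_rot': array([-2.724e+00,  1.000e-03, -3.075e+00]), 'contact_force': array([ 0.501, -0.857, -4.409]), 'wrist_torque': array([ 0.683,  0.071, -0.005]), 'grasp_force': np.float64(87.647), 'opening': np.float64(0.13)}
```

View pics/s3.png

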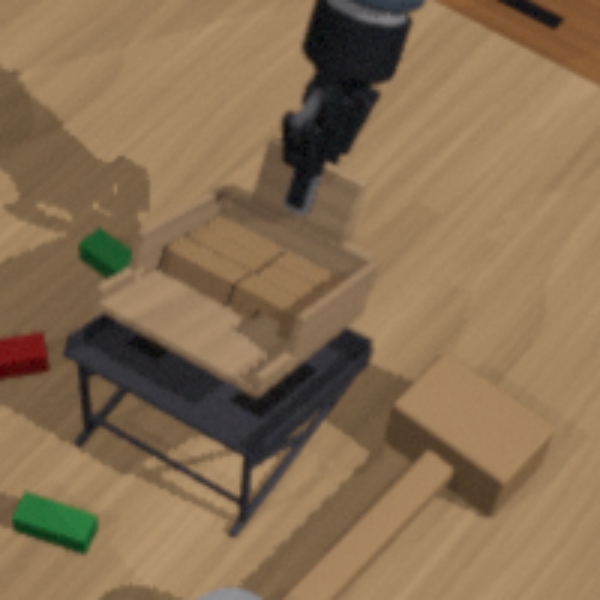

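```bash
cat >> h.py <<'E'
YM=-104.2; XM=np.array([np.cos(np.radians(YM)),np.sin(np.radians(YM)),0])
UR=np.array([546.7,-108.5,0])
def lip_pose(xm,z,lipup,yaw=YM):
    "tool pose with lip lower edge xm past bead centre at height z"
    R=Rtray(yaw,lipup); lip=UR+XM*xm+[0,0,z]; return tool_from_tray(lip-R@[90,0,0],R)
E
python3 - <<'E'
from h import *
o,R=traynow(); print(o)
s=monitor.sense();P0=s['eef_pos'];T0=Ro.from_euler('xyz',s['tcp_rot']).as_matrix()
R1=Rtray(-92,14); P1,T1=tool_from_tray(o+[0,-30,80],R1)
P2,T2=lip_pose(-45,215,8)
print(rel(P1,T1,P0,T0).tolist()); v=rel(P2,T2,P1,T1);print(v.tolist(),np.linalg.norm(v[:3])*50,np.linalg.norm(v[3:])*6); print(P1,P2)
E
```

```text
[527.29358647 252.63210246 115.7585116 ]
[-0.165, -1.453, -1.485, -1.635, 0.341, 0.914]
[-1.576, -4.085, 0.675, -0.996, 0.388, 1.997] 221.509740192164 13.590455621501437
[530.69529926 320.04441146 239.4765903 ] [602.26017728 111.07168272 256.14157297]
```

Call:
drive_tool --plan '[{"x":-0.01,"y":-0.06,"z":-0.06,"ax":-0.07,"ay":0.01,"az":0.04,"hand":4},{"x":-0.02,"y":-0.2,"z":-0.21,"ax":-0.23,"ay":0.05,"az":0.13,"hand":4},{"x":-0.05,"y":-0.44,"z":-0.45,"ax":-0.49,"ay":0.1,"az":0.27,"hand":4},{"x":-0.08,"y":-0.73,"z":-0.74,"ax":-0.82,"ay":0.17,"az":0.46,"hand":4},{"x":-0.12,"y":-1.02,"z":-1.04,"ax":-1.14,"ay":0.24,"az":0.64,"hand":4},{"x":-0.14,"y":-1.25,"z":-1.28,"ax":-1.41,"ay":0.29,"az":0.79,"hand":4},{"x":-0.16,"y":-1.39,"z":-1.43,"ax":-1.57,"ay":0.33,"az":0.88,"hand":4},{"x":-0.17,"y":-1.45,"z":-1.49,"ax":-1.64,"ay":0.34,"az":0.91,"hand":4}]'

```text
clock: 4.1
eef_pos: [530.9, 318.3, 238.5]
tcp_rot: [-2.897, -0.001, 3.105]
contact_force: [0.5, -0.7, -3.1]
opening: 0.128
grasp_force: 87.9
```

Call:
drive_tool --plan '[{"x":-0.02,"y":-0.04,"z":0.01,"ax":-0.01,"ay":0,"az":0.02,"hand":4},{"x":-0.06,"y":-0.16,"z":0.03,"ax":-0.04,"ay":0.02,"az":0.08,"hand":4},{"x":-0.14,"y":-0.37,"z":0.06,"ax":-0.09,"ay":0.03,"az":0.18,"hand":4},{"x":-0.24,"y":-0.61,"z":0.1,"ax":-0.15,"ay":0.06,"az":0.3,"hand":4},{"x":-0.35,"y":-0.9,"z":0.15,"ax":-0.22,"ay":0.09,"az":0.44,"hand":4},{"x":-0.47,"y":-1.23,"z":0.2,"ax":-0.3,"ay":0.12,"az":0.6,"hand":4},{"x":-0.57,"y":-1.47,"z":0.24,"ax":-0.36,"ay":0.14,"az":0.72,"hand":4},{"x":-0.6,"y":-1.55,"z":0.26,"ax":-0.38,"ay":0.15,"az":0.76,"hand":4}]'

```text
clock: 4.9
eef_pos: [558.4, 237.6, 243.6]
tcp_rot: [-2.936, 0.001, 3.023]
contact_force: [-0.2, 0.0, -3.0]
opening: 0.126
grasp_force: 87.8
```

```bash
python3 - <<'E'
from h import *
s=monitor.sense(); print({k:np.round(s[k],3) for k in s if k!='qvel'})
o,R=traynow(); print(o,o+R@[90,0,0])
rows(*lip_pose(-45,215,8),8)
E
```

```text
{'clock': np.float64(4.9), 'qpos': array([ 0.495,  0.378,  1.584, -0.175,  1.302, -0.901]), 'joint_efforts': array([-1.1400e-01, -6.4109e+01, -3.5182e+01, -1.3890e+00,  1.0460e+00,
       -5.3000e-02]), 'eef_pos': array([558.397, 237.6  , 243.581]), 'tcp_rot': array([-2.936e+00,  1.000e-03,  3.023e+00]), 'contact_force': array([-0.177,  0.02 , -3.044]), 'wrist_torque': array([ 0.5  , -0.01 ,  0.001]), 'grasp_force': np.float64(87.836), 'opening': np.float64(0.126)}
[547.12991489 142.54259864 196.15609799] [536.70569647  55.06395063 214.56321106]
full [-1.17, -2.409, 0.248, -0.632, 0.221, 1.216]  step [-0.146, -0.301, 0.031, -0.079, 0.028, 0.152]
```

Call:
drive_tool --plan '[{"x":-0.05,"y":-0.1,"z":0.01,"ax":-0.03,"ay":0.01,"az":0.05,"hand":4},{"x":-0.16,"y":-0.34,"z":0.03,"ax":-0.09,"ay":0.03,"az":0.17,"hand":4},{"x":-0.35,"y":-0.72,"z":0.07,"ax":-0.19,"ay":0.07,"az":0.36,"hand":4},{"x":-0.58,"y":-1.2,"z":0.12,"ax":-0.32,"ay":0.11,"az":0.61,"hand":4},{"x":-0.82,"y":-1.69,"z":0.17,"ax":-0.44,"ay":0.15,"az":0.85,"hand":4},{"x":-1.01,"y":-2.07,"z":0.21,"ax":-0.54,"ay":0.19,"az":1.05,"hand":4},{"x":-1.12,"y":-2.31,"z":0.24,"ax":-0.61,"ay":0.21,"az":1.17,"hand":4},{"x":-1.17,"y":-2.41,"z":0.25,"ax":-0.63,"ay":0.22,"az":1.22,"hand":4}]'

```text
clock: 5.7
eef_pos: [602.1, 111.8, 255.9]
tcp_rot: [-3.002, -0.0, 2.894]
contact_force: [0.0, -0.4, -4.3]
opening: 0.132
grasp_force: 87.9
```

```bash
python3 - <<'E'
from h import *
s=monitor.sense(); print(s['clock'],s['qpos'].round(2),s['contact_force'])
o,R=traynow(); print(o,o+R@[90,0,0])
rows(*lip_pose(10,200,-12),8)
f=imaging.grab_frame("top"); cv2.imwrite("pics/t4.png",cv2.resize(f[110:310,230:510,::-1],None,fx=2.8,fy=2.8))
for n in("scene","top"): print(n,proj(n,np.array([o+R@[90,76,0],o+R@[90,-76,0],UR+[0,0,165]])))
E
```

```text
5.7 [ 0.25  0.35  1.59 -0.13  1.27 -1.03] [ 0.00549819 -0.43611445 -4.25726799]
[579.51244404  22.26847864 202.25627885] [557.69087475 -64.14034687 214.79956344]
full [-0.005, -1.724, -0.663, -3.335, -0.001, 0.004]  step [-0.001, -0.216, -0.083, -0.417, -0.0, 0.0]
scene [[270.40667621 246.67819761]
 [228.38922901 191.4944243 ]
 [232.51558713 242.31557059]]
top [[391.7571461  168.90818459]
 [376.22152109 236.23278499]
 [400.53057307 207.93340271]]
```

View pics/t4.png

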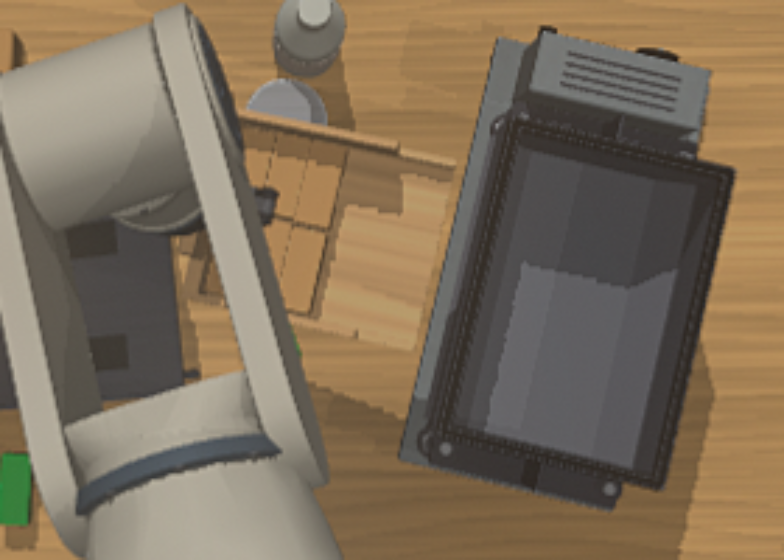

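Call:
drive_tool --plan '[{"x":0,"y":-0.07,"z":-0.03,"ax":-0.13,"ay":0,"az":0,"hand":4},{"x":0,"y":-0.24,"z":-0.09,"ax":-0.47,"ay":0,"az":0,"hand":4},{"x":0,"y":-0.5,"z":-0.19,"ax":-1.0,"ay":0,"az":0,"hand":4},{"x":0,"y":-0.84,"z":-0.33,"ax":-1.67,"ay":0,"az":0,"hand":4},{"x":0,"y":-1.18,"z":-0.46,"ax":-2.33,"ay":0,"az":0,"hand":4},{"x":0,"y":-1.45,"z":-0.57,"ax":-2.87,"ay":0,"az":0,"hand":4},{"x":0,"y":-1.62,"z":-0.64,"ax":-3.2,"ay":0,"az":0,"hand":4},{"x":0,"y":-1.68,"z":-0.66,"ax":-3.34,"ay":0,"az":0,"hand":4}]'

```text
clock: 6.55
eef_pos: [582.4, 36.4, 300.8]
tcp_rot: [2.931, 0.001, 2.896]
contact_force: [-1.0, 0.0, -4.3]
opening: 0.133
grasp_force: 88.0
```

Call:
drive_tool --plan '[{"x":0,"y":0,"z":0,"ax":0,"ay":0,"az":0,"hand":4},{"x":0,"y":0,"z":0,"ax":0,"ay":0,"az":0,"hand":4},{"x":0,"y":0,"z":0,"ax":0,"ay":0,"az":0,"hand":4}]'

```text
clock: 6.85
eef_pos: [582.7, 37.8, 299.8]
tcp_rot: [2.932, -0.001, 2.897]
contact_force: [0.6, 0.1, -4.4]
opening: 0.129
grasp_force: 88.0
```

```bash
python3 - <<'E'
from h import *
for i in range(1):
    s=monitor.sense(); print(s['clock'],s['qpos'].round(2),s['contact_force'],s['wrist_torque'],s['eef_pos'])
o,R=traynow(); l=o+R@[90,0,0]; print(o,l,(l-UR)@XM)
rows(*lip_pose(8,190,-12),8); rows(*lip_pose(8,150,-12),8)
E
```

```text
6.85 [-0.06  0.21  1.69  0.22  1.21 -1.46] [ 0.64887623  0.11017654 -4.38251372] [-0.05371527  0.01546894  0.0144039 ] [582.71732845  37.8128055  299.78302212]
[566.08486929 -28.5960512  217.77555262] [ 544.76555116 -114.01302409  199.08257491] 5.819110158708184
full [-0.019, -0.081, 0.168, -0.002, -0.014, 0.03]  step [-0.002, -0.01, 0.021, -0.0, -0.002, 0.004]
full [-0.02, -0.247, 0.95, -0.002, -0.014, 0.03]  step [-0.002, -0.031, 0.119, -0.0, -0.002, 0.004]
```

Call:
drive_tool --plan '[{"x":0,"y":-0.02,"z":0.04,"ax":0,"ay":0,"az":0,"hand":4},{"x":0,"y":-0.04,"z":0.09,"ax":0,"ay":0,"az":0,"hand":4},{"x":0,"y":-0.06,"z":0.14,"ax":0,"ay":0,"az":0,"hand":4},{"x":0,"y":-0.07,"z":0.19,"ax":0,"ay":0,"az":0,"hand":4},{"x":0,"y":-0.08,"z":0.23,"ax":0,"ay":0,"az":0,"hand":4},{"x":0,"y":-0.09,"z":0.27,"ax":0,"ay":0,"az":0,"hand":4},{"x":0,"y":-0.1,"z":0.3,"ax":0,"ay":0,"az":0,"hand":4},{"x":0,"y":-0.1,"z":0.3,"ax":0,"ay":0,"az":0,"hand":4}]'

```text
clock: 7.65
eef_pos: [582.2, 35.2, 284.2]
tcp_rot: [2.932, -0.001, 2.896]
contact_force: [-0.4, -0.3, -4.1]
opening: 0.127
grasp_force: 88.0
```

```bash
cat > st.py <<'E'
from h import *
s=monitor.sense(); print(s['clock'],'F',s['contact_force'].round(2),'M',s['wrist_torque'].round(2))
o,R=traynow(); l=o+R@[90,0,0]; print('lip',l.round(1),'xm',((l-UR)@XM).round(1),'tilt',np.degrees(np.arcsin(R[2,0])).round(2))
E
python3 st.py
```

```text
7.65 F [-0.36 -0.25 -4.14] M [-0.06  0.01  0.05]
lip [ 544.1 -116.6  183.4] xm 8.5 tilt -12.01
```

Call:
drive_tool --plan '[{"x":0,"y":-0.006,"z":0.02,"ax":0,"ay":0,"az":0,"hand":4},{"x":0,"y":-0.01,"z":0.04,"ax":0,"ay":0,"az":0,"hand":4},{"x":0,"y":-0.012,"z":0.06,"ax":0,"ay":0,"az":0,"hand":4},{"x":0,"y":-0.016,"z":0.08,"ax":0,"ay":0,"az":0,"hand":4},{"x":0,"y":-0.016,"z":0.08,"ax":0,"ay":0,"az":0,"hand":4}]'

```text
clock: 8.15
eef_pos: [582.3, 35.3, 280.2]
tcp_rot: [2.932, -0.0, 2.896]
contact_force: [0.8, 1.2, -4.1]
opening: 0.129
grasp_force: 88.0
```

```bash
python3 st.py
```

```text
8.15 F [ 0.77  1.18 -4.05] M [-0.1   0.04 -0.03]
lip [ 544.2 -116.5  179.4] xm 8.4 tilt -12.01
```

Call:
drive_tool --plan '[{"x":0,"y":-0.006,"z":0.02,"ax":0,"ay":0,"az":0,"hand":4},{"x":0,"y":-0.01,"z":0.04,"ax":0,"ay":0,"az":0,"hand":4},{"x":0,"y":-0.012,"z":0.06,"ax":0,"ay":0,"az":0,"hand":4},{"x":0,"y":-0.012,"z":0.06,"ax":0,"ay":0,"az":0,"hand":4},{"x":0,"y":-0.012,"z":0.06,"ax":0,"ay":0,"az":0,"hand":4}]'

```text
clock: 8.65
eef_pos: [582.4, 35.3, 277.3]
tcp_rot: [2.932, -0.0, 2.896]
contact_force: [0.5, 0.3, -4.5]
opening: 0.132
grasp_force: 87.9
```

```bash
python3 st.py
```

```text
8.65 F [ 0.5   0.28 -4.51] M [-0.07  0.05  0.01]
lip [ 544.3 -116.5  176.5] xm 8.3 tilt -12.02
```

Call:
drive_tool --plan '[{"x":0,"y":-0.006,"z":0.02,"ax":0,"ay":0,"az":0,"hand":4},{"x":0,"y":-0.01,"z":0.04,"ax":0,"ay":0,"az":0,"hand":4},{"x":0,"y":-0.012,"z":0.06,"ax":0,"ay":0,"az":0,"hand":4},{"x":0,"y":-0.012,"z":0.06,"ax":0,"ay":0,"az":0,"hand":4},{"x":0,"y":-0.012,"z":0.06,"ax":0,"ay":0,"az":0,"hand":4}]'

```text
clock: 9.15
eef_pos: [582.4, 35.3, 274.3]
tcp_rot: [2.932, -0.0, 2.896]
contact_force: [0.3, -0.4, -3.0]
opening: 0.127
grasp_force: 88.1
```

```bash
python3 st.py
```

```text
9.15 F [ 0.27 -0.36 -3.02] M [-0.1   0.13 -0.  ]
lip [ 544.3 -116.5  173.5] xm 8.3 tilt -12.01
```

Call:
drive_tool --plan '[{"x":0,"y":-0.004,"z":0.02,"ax":0,"ay":0,"az":0,"hand":4},{"x":0,"y":-0.006,"z":0.03,"ax":0,"ay":0,"az":0,"hand":4},{"x":0,"y":-0.006,"z":0.03,"ax":0,"ay":0,"az":0,"hand":4},{"x":0,"y":-0.006,"z":0.03,"ax":0,"ay":0,"az":0,"hand":4}]'

```text
clock: 9.55
eef_pos: [582.5, 35.4, 272.9]
tcp_rot: [2.932, 0.0, 2.896]
contact_force: [0.4, 0.8, -0.2]
opening: 0.131
grasp_force: 88.4
```

```bash
python3 st.py
```

```text
9.55 F [ 0.38  0.78 -0.19] M [-0.23  0.21 -0.03]
lip [ 544.5 -116.4  172.1] xm 8.2 tilt -12.02
```

```bash
cat >> h.py <<'E'
def arc(ds,up=0,fz=0,zc=169.5,dx=0):
    "rows tipping further by ds degrees about the bead centre, raised by up mm and dx mm along XM over the call"
    s=monitor.sense(); P0=s['eef_pos'];T0=Ro.from_euler('xyz',s['tcp_rot']).as_matrix()
    C=UR+[0,0,zc]; ax=np.array([-XM[1],XM[0],0]); n=len(ds)
    for i,d in enumerate(ds):
        Q=Ro.from_rotvec(ax*np.radians(d)).as_matrix()
        v=rel(C+Q@(P0-C)+np.array([0,0,up*(i+1)/n])+XM*dx*(i+1)/n,Q@T0,P0,T0).round(3)
        print('{"x": %g, "y": %g, "z": %g, "ax": %g, "ay": %g, "az": %g, "hand": 4},'%tuple(v))
E
python3 -c "
from h import *
arc([.5,1.5,3,5,7.5,10,11.5,12],up=.9)"
```

```text
{"x": 0, "y": -0.012, "z": -0.031, "ax": -0.083, "ay": -0, "az": -0, "hand": 4},
{"x": 0, "y": -0.037, "z": -0.091, "ax": -0.25, "ay": -0.001, "az": -0, "hand": 4},
{"x": 0, "y": -0.077, "z": -0.179, "ax": -0.5, "ay": -0.001, "az": -0, "hand": 4},
{"x": 0, "y": -0.133, "z": -0.294, "ax": -0.833, "ay": -0.002, "az": -0, "hand": 4},
{"x": 0.001, "y": -0.21, "z": -0.434, "ax": -1.25, "ay": -0.003, "az": -0, "hand": 4},
{"x": 0.001, "y": -0.292, "z": -0.57, "ax": -1.667, "ay": -0.003, "az": -0.001, "hand": 4},
{"x": 0.001, "y": -0.344, "z": -0.651, "ax": -1.917, "ay": -0.004, "az": -0.001, "hand": 4},
{"x": 0.001, "y": -0.361, "z": -0.679, "ax": -2, "ay": -0.004, "az": -0.001, "hand": 4},
```

Call:
drive_tool --plan '[{"x":0,"y":-0.012,"z":-0.031,"ax":-0.083,"ay":0,"az":0,"hand":4},{"x":0,"y":-0.037,"z":-0.091,"ax":-0.25,"ay":0,"az":0,"hand":4},{"x":0,"y":-0.077,"z":-0.179,"ax":-0.5,"ay":0,"az":0,"hand":4},{"x":0,"y":-0.133,"z":-0.294,"ax":-0.833,"ay":0,"az":0,"hand":4},{"x":0,"y":-0.21,"z":-0.434,"ax":-1.25,"ay":0,"az":0,"hand":4},{"x":0,"y":-0.292,"z":-0.57,"ax":-1.667,"ay":0,"az":0,"hand":4},{"x":0,"y":-0.344,"z":-0.651,"ax":-1.917,"ay":0,"az":0,"hand":4},{"x":0,"y":-0.361,"z":-0.679,"ax":-2,"ay":0,"az":0,"hand":4}]'

```text
clock: 10.35
eef_pos: [576.3, 10.3, 302.2]
tcp_rot: [2.722, -0.0, 2.895]
contact_force: [0.1, -0.4, -3.4]
opening: 0.131
grasp_force: 88.1
```

Call:
drive_tool --plan '[{"x":0,"y":0,"z":0,"ax":0,"ay":0,"az":0,"hand":4},{"x":0,"y":0,"z":0,"ax":0,"ay":0,"az":0,"hand":4}]'

```text
clock: 10.55
eef_pos: [576.3, 11.3, 301.9]
tcp_rot: [2.723, -0.0, 2.896]
contact_force: [0.8, -0.6, -2.6]
opening: 0.132
grasp_force: 88.2
```

```bash
python3 st.py; python3 -c "
from h import *
arc([.5,1.5,2.5,3.5,4.5,5.5,6,6])"
```

```text
10.55 F [ 0.77 -0.58 -2.6 ] M [-0.64  0.26  0.05]
lip [ 544.1 -116.9  170.9] xm 8.8 tilt -23.97
{"x": 0, "y": -0.012, "z": -0.029, "ax": -0.083, "ay": -0, "az": -0, "hand": 4},
{"x": 0, "y": -0.038, "z": -0.087, "ax": -0.25, "ay": -0, "az": -0, "hand": 4},
{"x": 0, "y": -0.065, "z": -0.144, "ax": -0.417, "ay": -0.001, "az": -0.001, "hand": 4},
{"x": 0, "y": -0.093, "z": -0.201, "ax": -0.583, "ay": -0.001, "az": -0.001, "hand": 4},
{"x": 0.001, "y": -0.121, "z": -0.257, "ax": -0.75, "ay": -0.001, "az": -0.001, "hand": 4},
{"x": 0.001, "y": -0.151, "z": -0.313, "ax": -0.917, "ay": -0.002, "az": -0.001, "hand": 4},
{"x": 0.001, "y": -0.166, "z": -0.34, "ax": -1, "ay": -0.002, "az": -0.001, "hand": 4},
{"x": 0.001, "y": -0.166, "z": -0.34, "ax": -1, "ay": -0.002, "az": -0.001, "hand": 4},
```

Call:
drive_tool --plan '[{"x":0,"y":-0.012,"z":-0.029,"ax":-0.083,"ay":0,"az":0,"hand":4},{"x":0,"y":-0.038,"z":-0.087,"ax":-0.25,"ay":0,"az":0,"hand":4},{"x":0,"y":-0.065,"z":-0.144,"ax":-0.417,"ay":0,"az":0,"hand":4},{"x":0,"y":-0.093,"z":-0.201,"ax":-0.583,"ay":0,"az":0,"hand":4},{"x":0,"y":-0.121,"z":-0.257,"ax":-0.75,"ay":0,"az":0,"hand":4},{"x":0,"y":-0.151,"z":-0.313,"ax":-0.917,"ay":0,"az":0,"hand":4},{"x":0,"y":-0.166,"z":-0.34,"ax":-1,"ay":0,"az":0,"hand":4},{"x":0,"y":-0.166,"z":-0.34,"ax":-1,"ay":0,"az":0,"hand":4}]'

```text
clock: 11.35
eef_pos: [572.8, -3.2, 314.3]
tcp_rot: [2.617, -0.0, 2.895]
contact_force: [0.3, -0.8, -2.6]
opening: 0.127
grasp_force: 88.1
```

```bash
python3 st.py; python3 -c "
from h import *
arc([.5,1.5,2.5,3.5,4.5,5.5,6,6])"
```

```text
11.35 F [ 0.32 -0.82 -2.64] M [-0.58  0.21  0.04]
lip [ 544.1 -117.2  170. ] xm 9.1 tilt -30.04
{"x": 0, "y": -0.013, "z": -0.029, "ax": -0.083, "ay": -0, "az": -0, "hand": 4},
{"x": 0, "y": -0.038, "z": -0.087, "ax": -0.25, "ay": -0, "az": -0, "hand": 4},
{"x": 0, "y": -0.065, "z": -0.144, "ax": -0.417, "ay": -0, "az": -0, "hand": 4},
{"x": 0, "y": -0.093, "z": -0.201, "ax": -0.583, "ay": -0.001, "az": -0.001, "hand": 4},
{"x": 0, "y": -0.122, "z": -0.257, "ax": -0.75, "ay": -0.001, "az": -0.001, "hand": 4},
{"x": 0, "y": -0.151, "z": -0.312, "ax": -0.917, "ay": -0.001, "az": -0.001, "hand": 4},
{"x": 0.001, "y": -0.167, "z": -0.34, "ax": -1, "ay": -0.001, "az": -0.001, "hand": 4},
{"x": 0.001, "y": -0.167, "z": -0.34, "ax": -1, "ay": -0.001, "az": -0.001, "hand": 4},
```

Call:
drive_tool --plan '[{"x":0,"y":-0.013,"z":-0.029,"ax":-0.083,"ay":0,"az":0,"hand":4},{"x":0,"y":-0.038,"z":-0.087,"ax":-0.25,"ay":0,"az":0,"hand":4},{"x":0,"y":-0.065,"z":-0.144,"ax":-0.417,"ay":0,"az":0,"hand":4},{"x":0,"y":-0.093,"z":-0.201,"ax":-0.583,"ay":0,"az":0,"hand":4},{"x":0,"y":-0.122,"z":-0.257,"ax":-0.75,"ay":0,"az":0,"hand":4},{"x":0,"y":-0.151,"z":-0.312,"ax":-0.917,"ay":0,"az":0,"hand":4},{"x":0,"y":-0.167,"z":-0.34,"ax":-1,"ay":0,"az":0,"hand":4},{"x":0,"y":-0.167,"z":-0.34,"ax":-1,"ay":0,"az":0,"hand":4}]'

```text
clock: 12.15
eef_pos: [569.0, -18.4, 324.8]
tcp_rot: [2.513, -0.0, 2.895]
contact_force: [-0.2, -0.4, -2.1]
opening: 0.128
grasp_force: 88.3
```

```bash
python3 st.py; python3 -c "
from h import *
arc([.5,1.5,2.5,3.5,4.5,5.5,6,6])
cv2.imwrite('pics/s5.png',cv2.resize(imaging.grab_frame('scene')[120:360,110:370,::-1],None,fx=2.4,fy=2.4))"
```

```text
12.15 F [-0.19 -0.4  -2.15] M [-0.53  0.16  0.01]
lip [ 544.1 -117.2  169. ] xm 9.1 tilt -36.04
{"x": 0, "y": -0.013, "z": -0.029, "ax": -0.083, "ay": -0, "az": -0, "hand": 4},
{"x": 0, "y": -0.038, "z": -0.087, "ax": -0.25, "ay": -0, "az": -0, "hand": 4},
{"x": 0, "y": -0.065, "z": -0.144, "ax": -0.417, "ay": -0, "az": -0, "hand": 4},
{"x": 0, "y": -0.093, "z": -0.201, "ax": -0.583, "ay": -0.001, "az": -0.001, "hand": 4},
{"x": 0, "y": -0.122, "z": -0.257, "ax": -0.75, "ay": -0.001, "az": -0.001, "hand": 4},
{"x": 0.001, "y": -0.151, "z": -0.312, "ax": -0.917, "ay": -0.001, "az": -0.001, "hand": 4},
{"x": 0.001, "y": -0.167, "z": -0.34, "ax": -1, "ay": -0.001, "az": -0.001, "hand": 4},
{"x": 0.001, "y": -0.167, "z": -0.34, "ax": -1, "ay": -0.001, "az": -0.001, "hand": 4},
```

View pics/s5.png

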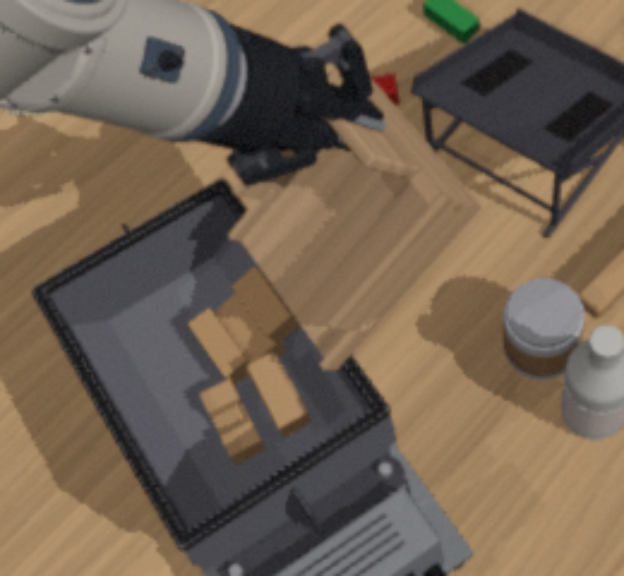

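Call:
drive_tool --plan '[{"x":0,"y":-0.013,"z":-0.029,"ax":-0.083,"ay":0,"az":0,"hand":4},{"x":0,"y":-0.038,"z":-0.087,"ax":-0.25,"ay":0,"az":0,"hand":4},{"x":0,"y":-0.065,"z":-0.144,"ax":-0.417,"ay":0,"az":0,"hand":4},{"x":0,"y":-0.093,"z":-0.201,"ax":-0.583,"ay":0,"az":0,"hand":4},{"x":0,"y":-0.122,"z":-0.257,"ax":-0.75,"ay":0,"az":0,"hand":4},{"x":0,"y":-0.151,"z":-0.312,"ax":-0.917,"ay":0,"az":0,"hand":4},{"x":0,"y":-0.167,"z":-0.34,"ax":-1,"ay":0,"az":0,"hand":4},{"x":0,"y":-0.167,"z":-0.34,"ax":-1,"ay":0,"az":0,"hand":4}]'

```text
clock: 13.0
eef_pos: [564.9, -34.7, 333.5]
tcp_rot: [2.408, -0.001, 2.895]
contact_force: [0.2, -0.4, -1.8]
opening: 0.128
grasp_force: 88.3
```

```bash
python3 st.py; python3 - <<'E'
from h import *
arc([.5,1.5,2.5,3.5,4.5,5.5,6,6])
o,R=traynow()
# brick-brown areas: tub interior, and tray floor edges, from both views
for n in("scene","top"):
    f=imaging.grab_frame(n); h=cv2.cvtColor(f,cv2.COLOR_RGB2HSV)
    z=165;c=[UR+XM*5+np.array([-XM[1],XM[0],0])*a for a in(-125,125)]+[UR+XM*173+np.array([-XM[1],XM[0],0])*a for a in(125,-125)]
    m=np.zeros(f.shape[:2],np.uint8); cv2.fillPoly(m,[proj(n,np.array(c)+[0,0,z]).astype(int)],255)
    w=cv2.inRange(h,(5,70,50),(25,255,255))&m
    k,_,st,ce=cv2.connectedComponentsWithStats(w)
    print(n,[(int(s[4]),c.round().tolist()) for s,c in zip(st[1:],ce[1:]) if s[4]>20])
    P=proj(n,np.array([o+R@p for p in [(90,-70,6),(90,70,6),(-76,70,6),(-76,-70,6)]])); print(P.round().tolist())
    m[:]=0; cv2.fillPoly(m,[P.astype(int)],255); g=cv2.cvtColor(f,cv2.COLOR_RGB2GRAY); e=cv2.Canny(g,60,120)&cv2.erode(m,np.ones((9,9))); print('edges in tray floor',int((e>0).sum()),int((m>0).sum()))
E
```

```text
13.0 F [ 0.19 -0.38 -1.78] M [-0.61  0.15 -0.04]
lip [ 544.  -117.1  168. ] xm 9.0 tilt -42.04
{"x": 0, "y": -0.012, "z": -0.029, "ax": -0.083, "ay": -0, "az": -0, "hand": 4},
{"x": 0, "y": -0.038, "z": -0.087, "ax": -0.25, "ay": -0, "az": -0, "hand": 4},
{"x": 0, "y": -0.065, "z": -0.144, "ax": -0.417, "ay": -0, "az": -0.001, "hand": 4},
{"x": 0, "y": -0.093, "z": -0.2, "ax": -0.583, "ay": -0, "az": -0.001, "hand": 4},
{"x": 0, "y": -0.121, "z": -0.257, "ax": -0.75, "ay": -0, "az": -0.001, "hand": 4},
{"x": 0.001, "y": -0.151, "z": -0.312, "ax": -0.917, "ay": -0.001, "az": -0.001, "hand": 4},
{"x": 0.001, "y": -0.166, "z": -0.34, "ax": -1, "ay": -0.001, "az": -0.001, "hand": 4},
{"x": 0.001, "y": -0.166, "z": -0.34, "ax": -1, "ay": -0.001, "az": -0.001, "hand": 4},
scene [(2413, [215.0, 268.0])]
[[209.0, 219.0], [245.0, 270.0], [295.0, 208.0], [253.0, 157.0]]
edges in tray floor 263 4982
top [(155, [412.0, 180.0]), (92, [424.0, 187.0]), (811, [411.0, 228.0])]
[[400.0, 239.0], [413.0, 179.0], [366.0, 161.0], [350.0, 227.0]]
edges in tray floor 281 3389
```

Call:
drive_tool --plan '[{"x":0,"y":-0.012,"z":-0.029,"ax":-0.083,"ay":0,"az":0,"hand":4},{"x":0,"y":-0.038,"z":-0.087,"ax":-0.25,"ay":0,"az":0,"hand":4},{"x":0,"y":-0.065,"z":-0.144,"ax":-0.417,"ay":0,"az":0,"hand":4},{"x":0,"y":-0.093,"z":-0.2,"ax":-0.583,"ay":0,"az":0,"hand":4},{"x":0,"y":-0.121,"z":-0.257,"ax":-0.75,"ay":0,"az":0,"hand":4},{"x":0,"y":-0.151,"z":-0.312,"ax":-0.917,"ay":0,"az":0,"hand":4},{"x":0,"y":-0.166,"z":-0.34,"ax":-1,"ay":0,"az":0,"hand":4},{"x":0,"y":-0.166,"z":-0.34,"ax":-1,"ay":0,"az":0,"hand":4}]'

```text
clock: 13.9
eef_pos: [560.6, -51.7, 340.5]
tcp_rot: [2.303, -0.001, 2.895]
contact_force: [-0.3, 0.3, -1.5]
opening: 0.127
grasp_force: 88.3
```

```bash
python3 st.py; python3 - <<'E'
from h import *
# coarse colour map of the tub region as text (W=wood) in scene view
f=imaging.grab_frame("scene"); h=cv2.cvtColor(f,cv2.COLOR_RGB2HSV)
for y in range(195,330,5): print(y,''.join('#' if (5<h[y,x,0]<25 and h[y,x,1]>70 and h[y,x,2]>50) else '.' for x in range(150,300,3)), ' '.join('%3d'%h[y,x,2] for x in range(186,260,6)))
E
```

```text
13.9 F [-0.29  0.33 -1.51] M [-0.58  0.12  0.  ]
lip [ 544.1 -116.9  167. ] xm 8.8 tilt -48.05
195 ...................##...##########################  32  29  23  41  76  41  55 124 123 132 165 159 161
200 .......................###########################  23  50  64  43  36  43  84 121 130 119 102 111 107
205 ..##########........##############################  33  41  38  35  97 110 122 126 123 112 107 104 110
210 ########............##############################  74  25  40  42 126  93 121 128 114 117 125 104 106
215 ####.#.............###############################  77  47  47  45 141 126 129 123 113 122 118 111  98
220 ###................###############################  77  47  48  84 119 120 129 116 117 123 124 107 106
225 ......................############################  78  45  46  71  75 127 115 118 123 120 126 101 113
230 .......................###########################  54  53  76  75  74  93 117 116 124 123 124 123 126
235 .....................#############################  72  80  79  76  93 122 117 123 121 125 119 128 136
240 ...................###################
[... 1183 characters left out ...]
###### 105 105 108 160 131  70  81 169  81  71  60  75  62
300 ###..............######...##..............######## 104 104  73 136 164 119  75  76  70  79  82  39  42
305 ####..............######..................######## 101  76  71 115 120  84  72  82  80  81  37  41  78
310 #####..............###.....................#######  67  72  73  73  74  69  74  78  57  49  60  80  82
315 #####.......................................######  61  68  74  71  73  73  73  59  62  75  78  79  80
320 ######........................................####  65  61  74  75  72  70  30  43  81  78  79  76  66
325 #######........................................###  63  57  65  74  68  32  45  77  78  78  74  64  65
```

```bash
python3 -c "
from h import *
arc([-1,-4,-8,-12,-16,-20,-23,-24],up=3)"
```

```text
{"x": -0, "y": 0.03, "z": 0.053, "ax": 0.167, "ay": 0, "az": 0, "hand": 4},
{"x": -0, "y": 0.102, "z": 0.226, "ax": 0.667, "ay": 0, "az": 0.001, "hand": 4},
{"x": -0.001, "y": 0.181, "z": 0.462, "ax": 1.333, "ay": 0.001, "az": 0.002, "hand": 4},
{"x": -0.001, "y": 0.244, "z": 0.703, "ax": 2, "ay": 0.001, "az": 0.003, "hand": 4},
{"x": -0.002, "y": 0.289, "z": 0.948, "ax": 2.667, "ay": 0.002, "az": 0.004, "hand": 4},
{"x": -0.002, "y": 0.317, "z": 1.194, "ax": 3.333, "ay": 0.002, "az": 0.005, "hand": 4},
{"x": -0.002, "y": 0.328, "z": 1.378, "ax": 3.833, "ay": 0.003, "az": 0.006, "hand": 4},
{"x": -0.003, "y": 0.333, "z": 1.437, "ax": 4, "ay": 0.003, "az": 0.007, "hand": 4},
```

Call:
drive_tool --plan '[{"x":0,"y":0.03,"z":0.053,"ax":0.167,"ay":0,"az":0,"hand":4},{"x":0,"y":0.102,"z":0.226,"ax":0.667,"ay":0,"az":0,"hand":4},{"x":0,"y":0.181,"z":0.462,"ax":1.333,"ay":0,"az":0,"hand":4},{"x":0,"y":0.244,"z":0.703,"ax":2,"ay":0,"az":0,"hand":4},{"x":0,"y":0.289,"z":0.948,"ax":2.667,"ay":0,"az":0,"hand":4},{"x":0,"y":0.317,"z":1.194,"ax":3.333,"ay":0,"az":0,"hand":4},{"x":0,"y":0.328,"z":1.378,"ax":3.833,"ay":0,"az":0,"hand":4},{"x":0,"y":0.333,"z":1.437,"ax":4,"ay":0,"az":0,"hand":4}]'

```text
clock: 14.75
eef_pos: [576.4, 13.3, 305.5]
tcp_rot: [2.724, 0.001, 2.898]
contact_force: [0.2, 0.4, -2.2]
opening: 0.131
grasp_force: 88.2
```

```bash
python3 st.py; python3 - <<'E'
from h import *
o,R=traynow()
f=imaging.grab_frame("scene"); h=cv2.cvtColor(f,cv2.COLOR_RGB2HSV)
P=proj("scene",np.array([o+R@p for p in [(90,-70,6),(90,70,6),(-76,70,6),(-76,-70,6)]])); print(P.round().tolist())
for y in range(140,320,5): print(y,' '.join('%3d'%h[y,x,2] if (5<h[y,x,0]<25 and h[y,x,1]>70 and h[y,x,2]>50) else ' . ' for x in range(174,330,5)))
E
```

```text
14.75 F [ 0.18  0.45 -2.15] M [-0.29  0.06 -0.01]
lip [ 544.6 -115.1  174.6] xm 6.9 tilt -23.94
[[209.0, 216.0], [246.0, 268.0], [310.0, 208.0], [268.0, 160.0]]
140 165 170 165 165 171 126  .   .   .   .   .   .   .   .   .   .   .   .   .   .   .   .   .   67 122 115  .   .   .   .   .   . 
145 165 161 164 173 175 164 132  .   .   .   .   .   .   .   .   .   .   .   .   .   .   .   .  102  .   .   .   .   .   .   .   . 
150 163 164 167 172 167 171 171 163  .   .   .   .   .   .   .   .   .   .   .   .   .   .   .   .   .   .   .   .   .   .   .   . 
155 164 166 170 168 171 171 174 169 163 168  .   .   .   .   .   .   .   .   .   .   .   .   .   .   .   .   .   .   .   .   .   . 
160 163 164 168 171 172 175 167 161 168 169 167 106  .   .   .   .   .   .   .  119  .   .   .   .   .   .   .   .   .   .   .   . 
165 160 169 167 169 175 168 160 167 167 166 168 170  .   .   .   .   .   .   .  130 161  .   .   .   .   .   .   .   .   .   .   . 
170 118 130 128 158 168 163 166 164 166 172 167  68  .   .   .   .   .   .   .   .  153 162  .   57 124  .   .   .   .   .   .   . 
175 124 123 125
[... 3112 characters left out ...]
 156 155 162 161 159 152 152 149 159 121
295  .   .   .   .   .  144 158 119 130  .  123 165  80  .   .   .   .   .   .   .  158 154 159 162 162 159 154 155 150 161 163 167
300  .   .   .   .   .   .  134 166 125  .   .   77  .   .   .   .   .   .   .   .   .  158 163 162 158 156 154 150 158 169 167 170
305  .   .   .   .   .   .  114 115 105  74  .   .   .   .   .   .   .   .   .   .   .  162 158 157 159 152 148 151 164 164 170 166
310  .   .   .   .   .   .   .   74  .   .   .   .   .   .   .   .   .   .   .   .   .  151 154 158 153 146 146 158 157 169 166 165
315  .   .   .   .   .   .   .   .   .   .   .   .   .   .   .   .   .   .   .   .   .   .  158 153 146 149 159 158 164 155 159 162
```

```bash
python3 - <<'E'
from h import *
s=monitor.sense();P0=s['eef_pos'];T0=Ro.from_euler('xyz',s['tcp_rot']).as_matrix()
A=lip_pose(-60,230,10)
print('up40',rel(P0+[0,0,40],T0).tolist()); print('A',rel(*A,P0,T0).tolist())
Ts=Ro.from_euler('xyz',[-2.725,.001,-3.074]).as_matrix(); Ps=np.array([521.3,337,99.0])
B=(Ps-Ts[:,2]*90,Ts); v=rel(*B,*A); print('A->B',v.tolist())
M=(A[0]*.5+B[0]*.5+[0,0,15],None)
print(A[0],B[0])
E
```

```text
up40 [-0.0, 0.325, -0.731, 0.0, 0.0, 0.0]
A [-0.032, 1.818, 1.698, 5.66, -0.002, 0.043]
A->B [2.906, 4.573, 0.889, 2.291, -0.889, -2.886]
[606.26488416 126.89813023 264.78252878] [518.75815528 373.32949903 181.30253049]
```

Call:
drive_tool --plan '[{"x":0,"y":0.16,"z":-0.37,"ax":0,"ay":0,"az":0,"hand":4},{"x":0,"y":0.33,"z":-0.73,"ax":0,"ay":0,"az":0,"hand":4},{"x":0,"y":0.55,"z":-0.37,"ax":0.85,"ay":0,"az":0,"hand":4},{"x":-0.01,"y":0.85,"z":0.1,"ax":2.0,"ay":0,"az":0.01,"hand":4},{"x":-0.02,"y":1.15,"z":0.65,"ax":3.2,"ay":0,"az":0.02,"hand":4},{"x":-0.03,"y":1.5,"z":1.17,"ax":4.4,"ay":0,"az":0.03,"hand":4},{"x":-0.03,"y":1.73,"z":1.56,"ax":5.3,"ay":0,"az":0.04,"hand":4},{"x":-0.03,"y":1.82,"z":1.7,"ax":5.66,"ay":0,"az":0.04,"hand":4}]'

```text
clock: 15.6
eef_pos: [606.0, 128.0, 262.5]
tcp_rot: [-2.965, -0.003, 2.894]
contact_force: [-0.0, -0.6, -2.5]
opening: 0.131
grasp_force: 88.3
```

Call:
drive_tool --plan '[{"x":0.17,"y":0.27,"z":0.05,"ax":0.14,"ay":-0.05,"az":-0.17,"hand":4},{"x":0.58,"y":0.91,"z":0.18,"ax":0.46,"ay":-0.18,"az":-0.58,"hand":4},{"x":1.05,"y":1.65,"z":0.32,"ax":0.82,"ay":-0.32,"az":-1.04,"hand":4},{"x":1.54,"y":2.42,"z":0.47,"ax":1.21,"ay":-0.47,"az":-1.53,"hand":4},{"x":2.0,"y":3.15,"z":0.61,"ax":1.58,"ay":-0.61,"az":-1.99,"hand":4},{"x":2.44,"y":3.84,"z":0.75,"ax":1.92,"ay":-0.75,"az":-2.42,"hand":4},{"x":2.76,"y":4.34,"z":0.84,"ax":2.18,"ay":-0.84,"az":-2.74,"hand":4},{"x":2.91,"y":4.57,"z":0.89,"ax":2.29,"ay":-0.89,"az":-2.89,"hand":4}]'

```text
clock: 16.4
eef_pos: [517.6, 374.1, 179.6]
tcp_rot: [-2.726, -0.002, -3.073]
contact_force: [-0.0, -0.2, -2.4]
opening: 0.129
grasp_force: 88.4
```

Call:
drive_tool --plan '[{"x":0,"y":0,"z":0,"ax":0,"ay":0,"az":0,"hand":4},{"x":0,"y":0,"z":0,"ax":0,"ay":0,"az":0,"hand":4}]'

```text
clock: 16.6
eef_pos: [519.6, 371.0, 181.4]
tcp_rot: [-2.726, 0.0, -3.076]
contact_force: [0.3, -0.7, -2.1]
opening: 0.128
grasp_force: 88.5
```

```bash
python3 st.py; python3 - <<'E'
from h import *
Ts=Ro.from_euler('xyz',[-2.725,.001,-3.074]).as_matrix(); Ps=np.array([521.3,337,99.0])
for k in(90,30,4,0): print(k,rel(Ps-Ts[:,2]*k,Ts).tolist())
for n in("scene","top"):
    f=imaging.grab_frame(n); h=cv2.cvtColor(f,cv2.COLOR_RGB2HSV)
    yv=np.array([-XM[1],XM[0],0]); c=[UR+XM*8+yv*a for a in(-120,120)]+[UR+XM*170+yv*a for a in(120,-120)]
    m=np.zeros(f.shape[:2],np.uint8); cv2.fillPoly(m,[proj(n,np.array(c)+[0,0,170]).astype(int)],255)
    w=cv2.inRange(h,(5,70,50),(25,255,255))&m
    k,_,st,ce=cv2.connectedComponentsWithStats(w)
    print(n,[(int(s[4]),c.round().tolist()) for s,c in zip(st[1:],ce[1:]) if s[4]>20])
    x,y,W,H=cv2.boundingRect(w)
    if n=="top":
        for r in range(y,y+H,3): print(r,' '.join('%3d'%h[r,q,2] if w[r,q] else ' . ' for q in range(x,x+W,3)))
E
```

```text
16.6 F [ 0.34 -0.74 -2.07] M [ 0.5  -0.01  0.  ]
lip [531.7 185.5 191.2] xm -281.4 tilt 23.79
90 [0.013, 0.045, -0.017, 0.013, -0.016, -0.018]
30 [0.011, 0.043, 1.183, 0.013, -0.016, -0.018]
4 [0.01, 0.042, 1.703, 0.013, -0.016, -0.018]
0 [0.01, 0.042, 1.783, 0.013, -0.016, -0.018]
scene [(2166, [214.0, 270.0])]
top [(1632, [422.0, 214.0])]
157  .   .   .   .   .   .   .   .   .   .   .   .   .   .   .   .   .   .   .   .   .   .   .   .   .   .   .   .   .   . 
160  .   .   .   .   .   .   .   .   .   .   .   .   .   .   .   .   .   .   .   .   .   .   .   .   .   .   .   .   .   . 
163  .   .   .   .   .   .   .   .   .   .   .   .   .   .   .   .   .   .   .   .   .   .   .   .   .   .   .   .   .   . 
166  .   .   .   .   .   .   .   .   .   .   .   .   .   .   .   .   .   .   .   .   .   .   .   .   .   .   .   .   .   . 
169  .   .   .   .   .   .   .   .   .   .   .   .   .   .   .   .   .   .   .   .   .   .   .   .   51  .   .   .   .   . 
172  .   .   .   .   .   .   .   .   .   .   .   .   .   .   .   .   .   .   .   .   .   .   .   .   .   .   .   .   .   . 
175  .   .   
[... 2137 characters left out ...]
0 174  .   .   .   .   .   .   .   .   .   .   .   .   .   .   .   .   .   .   . 
229  .  132 127 163 103 167 166  98 172 170 176  .   .   .   .   .   .   .   .   .   .   .   .   .   .   .   .   .   .   . 
232  .  130 128 163 125 165 167 119 171 171 188  .   .   .   .   .   .   .   .   .   .   .   .   .   .   .   .   .   .   . 
235  .  128 127 162 155 166 146 182 171 171 136  .   .   .   .   .   .   .   .   .   .   .   .   .   .   .   .   .   .   . 
238  86 123 135 174 176 171 149 179 171 172  .   .   .   .   .   .   .   .   .   .   .   .   .   .   .   .   .   .   .   . 
241  .   .   .   .   .   .   82 181 176 174  .   .   .   .   .   .   .   .   .   .   .   .   .   .   .   .   .   .   .   .
```

Call:
drive_tool --plan '[{"x":0.01,"y":-0.03,"z":0.15,"ax":0.01,"ay":0,"az":-0.02,"hand":4},{"x":0.01,"y":-0.03,"z":0.45,"ax":0.01,"ay":0,"az":-0.02,"hand":4},{"x":0.01,"y":-0.03,"z":0.8,"ax":0.01,"ay":0,"az":-0.02,"hand":4},{"x":0.01,"y":-0.03,"z":1.15,"ax":0.01,"ay":0,"az":-0.02,"hand":4},{"x":0.01,"y":-0.03,"z":1.4,"ax":0.01,"ay":0,"az":-0.02,"hand":4},{"x":0.01,"y":-0.03,"z":1.6,"ax":0.01,"ay":0,"az":-0.02,"hand":4},{"x":0.01,"y":-0.03,"z":1.68,"ax":0.01,"ay":0,"az":-0.02,"hand":4},{"x":0.01,"y":-0.03,"z":1.7,"ax":0.01,"ay":0,"az":-0.02,"hand":4}]'

```text
clock: 17.5
eef_pos: [521.1, 335.9, 103.8]
tcp_rot: [-2.725, -0.001, -3.074]
contact_force: [0.5, 0.8, -2.3]
opening: 0.129
grasp_force: 88.3
```

Call:
drive_tool --plan '[{"x":0,"y":0,"z":0.02,"ax":0,"ay":0,"az":0,"hand":4},{"x":0,"y":0,"z":0.04,"ax":0,"ay":0,"az":0,"hand":4},{"x":0,"y":0,"z":0.05,"ax":0,"ay":0,"az":0,"hand":4},{"x":0,"y":0,"z":0.05,"ax":0,"ay":0,"az":0,"hand":4}]'

```text
clock: 17.9
eef_pos: [521.2, 335.4, 102.1]
tcp_rot: [-2.725, 0.0, -3.073]
contact_force: [0.2, 0.4, -2.3]
opening: 0.126
grasp_force: 88.3
```

```bash
cat > sd.py <<'E'
from h import *
s=monitor.sense(); T=Ro.from_euler('xyz',s['tcp_rot']).as_matrix()
Ts=Ro.from_euler('xyz',[-2.725,.001,-3.074]).as_matrix(); Ps=np.array([521.3,337,99.0])
print(s['clock'],'Ftool',(T.T@s['contact_force']).round(2),'M',s['wrist_torque'].round(2),'to seat mm',(rel(Ps,Ts)[:3]*50).round(2),'deg',(rel(Ps,Ts)[3:]*6).round(2))
E
python3 sd.py
```

```text
17.9 Ftool [-0.19  1.32  1.97] M [ 0.56  0.04 -0.04] to seat mm [-0.25  2.7   2.15] deg [ 0.02 -0.03  0.05]
```

Call:
drive_tool --plan '[{"x":0,"y":0,"z":0.02,"ax":0,"ay":0,"az":0,"hand":4},{"x":0,"y":0,"z":0.03,"ax":0,"ay":0,"az":0,"hand":4},{"x":0,"y":0,"z":0.04,"ax":0,"ay":0,"az":0,"hand":4},{"x":0,"y":0,"z":0.04,"ax":0,"ay":0,"az":0,"hand":4}]'

```text
clock: 18.3
eef_pos: [521.3, 334.6, 100.2]
tcp_rot: [-2.725, 0.0, -3.073]
contact_force: [-0.2, 1.2, -0.1]
opening: 0.131
grasp_force: 88.8
```

```bash
python3 sd.py
```

```text
18.3 Ftool [ 0.08  1.12 -0.4 ] M [ 0.39  0.07 -0.  ] to seat mm [-0.2  2.7  0.1] deg [ 0.02 -0.04  0.05]
```

Call:
drive_tool --plan '[{"x":0,"y":0.02,"z":0,"ax":0,"ay":0,"az":0,"hand":4},{"x":0,"y":0.04,"z":0,"ax":0,"ay":0,"az":0,"hand":4},{"x":0,"y":0.06,"z":0,"ax":0,"ay":0,"az":0,"hand":4},{"x":0,"y":0.06,"z":0,"ax":0,"ay":0,"az":0,"hand":4}]'

```text
clock: 18.7
eef_pos: [521.1, 337.2, 99.0]
tcp_rot: [-2.725, 0.0, -3.073]
contact_force: [-0.3, -0.2, 2.6]
opening: 0.13
grasp_force: 89.0
```

```bash
python3 sd.py
```

```text
18.7 Ftool [ 0.29 -1.21 -2.26] M [-0.11 -0.03 -0.01] to seat mm [-0.15 -0.15  0.05] deg [ 0.01 -0.04  0.05]
```

Not yet at the stop (only sliding friction); go on.

Call:
drive_tool --plan '[{"x":0,"y":0.02,"z":0,"ax":0,"ay":0,"az":0,"hand":4},{"x":0,"y":0.03,"z":0,"ax":0,"ay":0,"az":0,"hand":4},{"x":0,"y":0.03,"z":0,"ax":0,"ay":0,"az":0,"hand":4}]'

```text
clock: 19.0
eef_pos: [521.0, 338.6, 98.4]
tcp_rot: [-2.725, 0.0, -3.073]
contact_force: [-0.5, -0.0, 3.8]
opening: 0.126
grasp_force: 89.2
```

```bash
python3 sd.py
```

```text
19.0 Ftool [ 0.47 -1.52 -3.48] M [-0.26 -0.09 -0.01] to seat mm [-0.2  -1.7   0.05] deg [ 0.01 -0.04  0.05]
```

Call:
drive_tool --plan '[{"x":0,"y":0.02,"z":0,"ax":0,"ay":0,"az":0,"hand":4},{"x":0,"y":0.04,"z":0,"ax":0,"ay":0,"az":0,"hand":4},{"x":0,"y":0.04,"z":0,"ax":0,"ay":0,"az":0,"hand":4}]'

```text
clock: 19.3
eef_pos: [520.9, 339.9, 97.8]
tcp_rot: [-2.724, -0.0, -3.073]
contact_force: [-0.0, -2.3, 6.9]
opening: 0.127
grasp_force: 89.6
```

```bash
python3 sd.py
```

```text
19.3 Ftool [ 0.19 -4.88 -5.42] M [-0.72 -0.03  0.19] to seat mm [-0.15 -3.2   0.05] deg [-0.05 -0.04  0.07]
```

Call:
drive_tool --plan '[{"x":0,"y":0.02,"z":0,"ax":0,"ay":0,"az":0,"hand":4},{"x":0,"y":0.02,"z":0,"ax":0,"ay":0,"az":0,"hand":4}]'

```text
clock: 19.5
eef_pos: [520.9, 340.3, 97.6]
tcp_rot: [-2.723, -0.0, -3.073]
contact_force: [0.9, -3.7, 9.3]
opening: 0.124
grasp_force: 89.8
```

```bash
python3 sd.py
```

```text
19.5 Ftool [-0.64 -7.19 -6.95] M [-1.25 -0.02  0.28] to seat mm [-0.2  -3.55  0.05] deg [-0.13 -0.05  0.08]
```

Call:
drive_tool --plan '[{"x":0,"y":-0.01,"z":0,"ax":0,"ay":0,"az":0,"hand":13},{"x":0,"y":-0.01,"z":0,"ax":0,"ay":0,"az":0,"hand":18},{"x":0,"y":-0.01,"z":0,"ax":0,"ay":0,"az":0,"hand":26},{"x":0,"y":-0.01,"z":0,"ax":0,"ay":0,"az":0,"hand":36},{"x":0,"y":-0.01,"z":0,"ax":0,"ay":0,"az":0,"hand":46},{"x":0,"y":-0.01,"z":0,"ax":0,"ay":0,"az":0,"hand":50},{"x":0,"y":-0.01,"z":0,"ax":0,"ay":0,"az":0,"hand":50}]' --grip_force 20

```text
clock: 20.2
eef_pos: [520.7, 340.8, 97.2]
tcp_rot: [-2.725, -0.0, -3.074]
contact_force: [-0.7, 0.4, -0.1]
opening: 0.583
grasp_force: 0.0
```

Call:
drive_tool --plan '[{"x":0,"y":0,"z":-0.2,"ax":0,"ay":0,"az":0,"hand":50},{"x":0,"y":0,"z":-0.6,"ax":0,"ay":0,"az":0,"hand":50},{"x":0,"y":0,"z":-1.1,"ax":0,"ay":0,"az":0,"hand":50},{"x":0,"y":0,"z":-1.7,"ax":0,"ay":0,"az":0,"hand":50},{"x":0,"y":0,"z":-2.4,"ax":0,"ay":0,"az":0,"hand":50},{"x":0,"y":0,"z":-3.0,"ax":0,"ay":0,"az":0,"hand":50},{"x":0,"y":0,"z":-3.2,"ax":0,"ay":0,"az":0,"hand":50},{"x":0,"y":0,"z":-3.2,"ax":0,"ay":0,"az":0,"hand":50}]'

```text
clock: 21.0
eef_pos: [516.7, 406.3, 245.0]
tcp_rot: [-2.727, 0.002, -3.073]
contact_force: [0.2, -0.8, 0.1]
opening: 0.587
grasp_force: 0.0
```

```bash
python3 sd.py; python3 - <<'E'
from h import *
for n,b in(("scene",(95,215,280,392)),("top",(170,262,235,300))):
    a=cv2.imread(f"pics/{n}0.png").astype(int); f=imaging.grab_frame(n)[:,:,::-1].astype(int)
    d=(np.abs(a-f).max(2)>40)[b[0]:b[1],b[2]:b[3]]
    print(n,int(d.sum()))
    for r in range(0,d.shape[0],4): print(''.join('#' if d[r:r+4,c:c+3].mean()>.4 else '.' for c in range(0,d.shape[1],3)))
E
```

```text
21.0 Ftool [-0.17 -0.75  0.23] M [ 0.21  0.03 -0.01] to seat mm [  0.45  -4.8  161.65] deg [0.13 0.08 0.04]
scene 263
......................................
......................................
......................................
......................................
......................................
......................................
......................................
......................................
......................................
................##....................
......................................
..........#...........................
..........#####.......................
............####..........#...........
..............#####...................
................#####.................
...................#..................
......................................
......................................
......................................
......................................
......................................
......................................
......................................
......................................
......................................
......................................
......................................
......................................
......................................
top 321
......................
......................
......................
......................
................#.....
......................
......................
......#...............
......................
......................
......##..............
..#...##..............
####..##..............
......##..............
.......#..............
.......#..............
.......#..............
.......##.............
...#...##.............
###...................
......................
......................
......................
```

```bash
python3 - <<'E'
from h import *
f=imaging.grab_frame("scene"); a=cv2.imread("pics/scene0.png")[:,:,::-1]
for nm,i in(("old",a),("new",f)):
    g=cv2.cvtColor(np.ascontiguousarray(i),cv2.COLOR_RGB2GRAY)
    print(nm)
    for r in range(122,170,4): print(r,' '.join('%3d'%v for v in g[r,300:376:3]))
E
```

```text
old
122  87  88  89 121 135 139 141 137 125 107  92  94  93 109  94  99 102 104 104  99  98 102 106 105 105 117
126  77  60  64  82 101 130 119 110 113 108  87 100 103 100  94  96  97  95  99 104 104 103  98  99 112 126
130  64  64  59 115 114 112 113 109 107 117 120 118 106  99 104 102  99  93  91  86  91  98 104 105 120 128
134  40 107 114 114 115 110  81 115 119 119 124 120 119 123 113 101 102 104 104 101  94  92  92  99 128 126
138  99 107 114 106 100 118 121 122 122 118 121 120 116 117 123 120 122 106 100 102 103 102  97 101 129 135
142  58 108 110  82  80  89 107 120 122 120 120 114 120 122 118  82 122 121 120 117 103 102 104 105 101  97
146 131 122 115 116  86  86  86  91  93 119 121 122 121  97 105 120 121 117 114 121 121 121  87  86  94 133
150 119 135 134 134 139 138  98  89  89  90  87 108 114 121 119 114 120 123 122 121 113  84  85 124 121 110
154 134 135 141 142 142 134 127 126 116  88  86  79  90  90 114 122 119 117 114  90  85 109 130 112 112 111
158 140 141 138 129 130 128 132 133 137 137 126  92  89  89  86  87 100  97  85  92 134 113 112 112 109  77
162 120 125 129 
[... 799 characters left out ...]
 131 123  96  96 100 101  98  96  99 103 103 101  97
146 133 118 116 133 131 133 137 141 139 135 129 128 132 134 139 135 134 116  97  97 101  94  88  85  93 131
150 120 133 133 133 139 141 139 136 133 130 133 136 140 137 134 135 137 118  91  94  85  81  85 126 121 109
154 135 135 140 142 137 135 126 129 130 135 135 139 132 138 139 131  95  95  99 100  95 113 130 110 113 111
158 140 139 138 127 128 129 130 132 136 134 133 137 139 137 109  97  99 100  98 102 131 115 113 110 113  81
162 112 126 128 129 130 132 136 137 132 135 140 140 127  94  97 100  99  98  96 116 112 112 113 104  47  46
166  52  71 101 125 136 135 132 134 141 140 137 132 126 100  99 100 100  94 102 114 110 107  75  37  45  45
```

```bash
python3 -c "
from rig import r
print(r.sign_off())"
```

```text
the job is handed in; nothing more can be done
None
```

I tipped the bricks into the tub with the lip resting on the rim at about 4 N at most in the readings. The empty tray is back in the stand, flat on the deck and pushed down against the stop, and the job is handed in at about 21 s. The pictures show the tray empty and a pile in the tub of about the right area, but the bricks overlap, so I couldn't count all six.

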